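# Vent the vacuum chamber and take off its bell

## Robot

A 6-joint arm with a two-finger parallel gripper is mounted at the origin on the work surface. World frame = base frame: x ahead of the robot, y to its left, z up, the work surface at z = 0. Lengths are in m, angles in rad, forces in N, time in s.
With the tool pointing down it reaches from about 0.35 to 0.975 m from the base axis. Payload 4.9 kg.
Tool frame: the origin (TCP) lies at the very end of the fingers, on their centre line; the grasp point (between the pads) lies ctrl.grip_point_offset behind it (ctrl.grip_point_offset is the distance from the TCP to the grasp point, in m); z points along the fingers, y is the direction in which the jaws open and shut (so a half turn about z gives the same grasp; the last joint's range is limited). The gripper opens to 85 mm and grips with 20 to 120 N. Pads are 22 mm wide; open, the fingers measure 114 mm over their backs; the gripper's body (76 mm by 85 mm) begins 54 mm behind the grasp point. The pads swing forward as they close: fully open they stand 13 mm farther back than shut.
Start: joints at [1.041, 0.053, 1.613, -0, 1.476, -0.119], TCP at [0.25, 0.573, 0.231] pointing down, gripper open.
Joint ranges: [-3.01, 3.01], [-1.01, 2.22], [0.06, 2.58], [-1.02, 4.17], [0.09, 2.62], [-3.14, 3.14]. Speed limits (rad/s): [2.57, 2.57, 3.14, 3.14, 3.14, 3.14].

## Interface

Orientations are given as a rotation vector (axis times angle).
In Python, from station import ctrl gives the robot as it stands. The module is installed in compiled form; this text tells all that it offers.
- The arm moves only by the shell command python3 -m creep 'ROWS' [FORCE]. ROWS is JSON, a list of rows, each a list of 5 numbers: the closure in counts, from 0 (fully open) to 255 (shut), then the shift along the tool's x, y, z in mm, then the turn about the tool's z in rad. A call has 1 to 12 rows; each row is the pose to reach, as a shift and turn from the pose commanded when the call began, along the tool's axes at that moment; what a row does not reach only later rows make up. A row lasts 1/12 s, in which the tool goes at most 41.7 mm and 7.16 degrees, less where a joint would pass 70% of its speed; a pose out of reach is approached as far as the arm can. A call with a gripper value outside its range is refused whole. The fingers move at their own pace and stop on an object; FORCE is the grip in N (left out, the last holds). Time passes only in rows, so rows that repeat a pose let the fingers close. It gives the time, the measured TCP pose, the force and the opening at its end, in the units of the state.
- ctrl.get_obs(): the state, without advancing time (a new reading comes with each control period).
- ctrl.get_image(name): name is "scene" or "top" or "wrist"; returns the picture (480x640x3 uint8, red, green, blue); there is no depth.
- ctrl.calibration(name): a dict with "fx", "fy", "cx", "cy" (pixels), "R" (3x3) and "t" (3): a world point X has camera coordinates R X + t. Camera axes: x right, y down, z forward; pixel columns grow to the right and rows downward; lengths in m; the calibration is good to about 2 mm. A picture is of the moment at which its call begins: read the wrist's pose just before it. calibration takes no time and is no camera call; for the wrist camera it gives the pose at the moment of the call.
- ctrl.finish_job(): hands the job in, once; it reports no verdict.
Trained networks look in the newest picture that a camera, given by its name, has taken for a name from the list of things; names that differ only in an ending like _2 or _b are one class to them, and where a whole thing is asked for, a point or a joint stands for the part that bears it (a point fixed in the world has none). Each returns a list of dicts, best first, with "conf" (0 to 1); they miss things now and then, are a little off and sometimes report something else, mostly with a low value. They report only what shows in the picture. A call takes as long as a camera call. They do not tell look-alikes from the thing itself.
- ctrl.boxes_of(camera, label): "rect" ([left, top, width, height] in pixels, round what is visible of it).
- ctrl.outline_of(camera, label): "mask" (480x640 bool, what is visible of it) and "rect" ([left, top, width, height] in pixels, round what is visible of it).
The state is a dict: "t": time; "q": joint angles; "dq": joint speeds; "effort": joint torques, N m; "tool_pos": TCP position; "tool_rot": TCP orientation; "contact_force": force on the tool from outside, world axes, zero at the start; "wrist_torque": the same for the moment, N m; "opening": finger opening in m.
Only numpy, scipy, OpenCV 4.12 (cv2) and the standard library are available. Lean on these libraries where they do the work, as an engineer would, in place of code of your own. Each camera call takes 0.05 s, during which the arm holds its last target. There are 200 camera calls.

## Task

The plaster cast in the small vacuum chamber has been degassed. Turn the slanting vent tap on the chamber's base anticlockwise, as far as it goes, to let the air in; then lift the clear bell straight up by its knob, without knocking the cast, and set it down upright, rim down, wholly on the round cork pad. Do not let the bell drop; leave the cast and the other things on the bench where they are, and let go.

Things in the scene. Friction and masses are not known exactly. Their poses are not given: they have to be found in the camera images.
- chamber: Fixed aluminium vacuum chamber base: round plate 176 mm across, 25 mm high, black gasket on top where the bell stands. Origin: centre of its underside, on the bench; z up. On its own -x side, which faces the robot's right (world -y) within 25 degrees, a valve block and a slanting boss 36 mm across carry the vent tap, 135 mm from the plate's centre; a short brass nipple stands opposite.
- vent_tap (a joint): The vent tap's turn, rad: 0 shut, 1.571 fully open at the stop; grows anticlockwise seen looking at the knob's face. Starts at 0 to 0.3, stays where left, needs about 0.1 N m. Round black fluted knob 34 mm across, 22 mm tall, thin pointer rib on its face, on a 16 mm stem 15 mm clear of the boss. Axis leans 35 degrees from vertical, away from the bell (outward in chamber frame: [-0.574, 0, 0.819]).
- tap_grip (a point): Point on the tap's axis at half height of the knob (chamber frame: [-0.135, 0, 0.075] m); the best grip, any side of the round knob, 11 mm below the knob's face. Its z axis points outward along the tap's axis, its x axis along the pointer rib (at value 0 the rib points towards the bell and up).
- bell: Loose clear plastic bell, open below, about 0.55 kg: flange 150 mm across, 8 mm high; wall 132 mm outside, 124 mm inside; flat top at 112 mm. Origin: centre of its rim's underside; z up through the knob. Starts on the chamber plate, 25 mm above the bench, over the cast. Vacuum holds it down firmly until the tap has passed about 1.0 rad; then it lifts freely.
- bell_knob (a point): Middle of the bell's round black knob (34 mm across, 24 mm tall, on a 20 mm stem), on the bell's axis, 137 mm above its rim and 25 mm above its flat top: grip here from above.
- cast: Loose plaster dental cast with teeth standing on the chamber plate under the bell: 56 by 54 mm, 30 mm high, 0.12 kg. Origin: centre of its underside.
- pad: Fixed round cork pad lying on the bench, 210 mm across, 6 mm thick. Origin: centre of its underside, on the bench. The bell goes here.
- articulator: Bystander: dark steel articulator with plaster casts, 85 by 70 mm, 83 mm high. Origin: centre of its underside.
- jar: Bystander: amber jar with white cap, 52 mm across, 70 mm high. Origin: centre of its underside.
- bur_block: Bystander: white block with upright burs, 50 by 75 mm, 47 mm high. Origin: centre of its underside.
- spatula: Bystander: spatula lying flat on the far side of the bench, 150 mm long. Origin: its middle, underside.
Mind the look-alikes: they are no part of the job. What is meant by the bell is not orange, and is the larger of those in its own colour. Of the things shaped like the pad, the cork one is meant.

How it is judged:
On the way, in this order (a step that is already met when the one before it is completed fails the run):
1. the tap is opened past 1.2 rad while the bell still stands on the chamber (value of joint vent_tap above 1.2 rad and z of bell in the frame of chamber below 0.03 m and horizontal distance between bell and chamber below 0.015 m), for 0.1 s.
2. the bell is lifted clear of the cast, still above the chamber (z of bell in the frame of chamber above 0.055 m and horizontal distance between bell and chamber below 0.03 m).
3. the bell stands on the cork pad (horizontal distance between bell and pad below 0.03 m and z of bell in the frame of pad below 0.011 m and angle between bell's own z axis and vertical below 0.1 rad), for 0.2 s.
At the end, for the whole second after the job is handed in: The bell stands upright (within 0.1 rad) and at rest, rim down, on the cork pad, its centre within 30 mm of the pad's centre (wholly on it); the vent tap is still open (over 1.2 rad); the cast stands upright on the chamber plate, within 30 mm of its centre (all of step 3 and z of bell in the frame of pad above 0.002 m and linear speed of bell below 0.02 m/s and value of joint vent_tap above 1.2 rad and horizontal distance between cast and chamber below 0.03 m and angle between cast's own z axis and vertical below 0.1 rad); the robot touches nothing.
It fails at once if the bell is forced up off the chamber while the tap is still shut (under 0.9 rad) (value of joint vent_tap below 0.9 rad and z of bell in the frame of chamber above 0.035 m).
It fails at once if the bell is dropped: it falls faster than 0.5 m/s with the fingers off it (linear speed of bell above 0.5 m/s and contact force between the fingers and bell below 0.05 N).
It fails at once if the cast is knocked more than 15 mm from where it stood (distance of cast from where it was at the start of the episode above 0.015 m).
It fails at once if the articulator, jar, bur block or spatula is moved more than 30 mm (distance of any of articulator, jar, bur_block, spatula from where it was at the start of the episode above 0.03 m).
It also fails if it takes over 54 s, if anything falls off the work surface, if the arm or the gripper's body presses on something with over 40 N, if the wrist force passes 120 N, or if a joint passes its speed limit or range.

## Working session

There is one attempt and no reset: what is moved stays moved. The work goes in short steps, Python scripts to look and compute and a shell command to move; the robot and the scene stay as the last step left them, time stands still between calls to the robot, and variables do not carry over. Pictures are saved under pics/ and viewed, about 8 in all and at most 12, crops included, and the job is handed in when it is done.

```bash
mkdir -p pics; ls; python3 - <<'E'
from station import ctrl
import cv2,numpy as np
o=ctrl.get_obs();print({k:np.round(v,3) for k,v in o.items()}, ctrl.grip_point_offset)
ims=[]
for n in("scene","top"):
    im=ctrl.get_image(n)[:,:,::-1];cv2.imwrite(f"pics/{n}0.png",im)
    c=ctrl.calibration(n);print(n,c["fx"],c["cx"],c["cy"],np.round(c["R"],3).tolist(),np.round(c["t"],3))
    for l in("chamber","vent_tap","bell","bell_knob","cast","pad","articulator","jar","bur_block","spatula"):
        print(l,[(np.round(b["rect"]).tolist(),round(b["conf"],2)) for b in ctrl.boxes_of(n,l)])
E
```

```text
pics
{'t': np.float64(0.0), 'q': array([ 1.041,  0.053,  1.614,  0.   ,  1.476, -0.119]), 'dq': array([ 0.001, -0.001,  0.003, -0.001,  0.001, -0.001]), 'effort': array([ 2.0000e-03, -3.9366e+01, -3.7018e+01,  0.0000e+00,  7.0000e-03,
        0.0000e+00]), 'tool_pos': array([0.249, 0.572, 0.23 ]), 'tool_rot': array([-6.410e-01, -3.075e+00,  3.000e-03]), 'contact_force': array([-0.739, -0.532, -0.393]), 'wrist_torque': array([-0.064,  0.011,  0.004]), 'opening': np.float64(0.085)} 0.0187
scene 562.2078768482597 325.07535178014973 246.78728636627366 [[0.685, 0.728, -0.011], [0.624, -0.595, -0.507], [-0.375, 0.341, -0.862]] [-0.438 -0.184  1.643]
chamber [([322.0, 242.0, 79.0, 62.0], 0.86)]
vent_tap [([327.0, 280.0, 11.0, 11.0], 0.46)]
bell [([274.0, 136.0, 53.0, 67.0], 0.81), ([436.0, 162.0, 36.0, 49.0], 0.79), ([340.0, 217.0, 54.0, 66.0], 0.66)]
bell_knob [([437.0, 163.0, 38.0, 43.0], 0.71), ([338.0, 218.0, 57.0, 67.0], 0.6), ([397.0, 296.0, 53.0, 45.0], 0.28)]
cast []
pad [([225.0, 300.0, 85.0, 79.0], 0.88), ([214.0, 413.0, 94.0, 67.0], 0.64)]
articulator [([419.0, 240.0, 44.0, 44.0]
[... 284 characters left out ...]
46 239.60378677652153 [[0.007, -1.0, -0.02], [-0.998, -0.006, -0.06], [0.06, 0.02, -0.998]] [0.135 0.53  1.244]
chamber [([257.0, 190.0, 95.0, 68.0], 0.6)]
vent_tap [([340.0, 212.0, 14.0, 15.0], 0.53)]
bell [([238.0, 322.0, 60.0, 63.0], 0.92), ([146.0, 204.0, 43.0, 37.0], 0.76), ([267.0, 193.0, 55.0, 57.0], 0.61)]
bell_knob [([149.0, 199.0, 43.0, 41.0], 0.93), ([238.0, 323.0, 63.0, 60.0], 0.86), ([266.0, 198.0, 60.0, 54.0], 0.79)]
cast []
pad [([377.0, 196.0, 77.0, 77.0], 0.95), ([453.0, 120.0, 74.0, 74.0], 0.63)]
articulator [([236.0, 149.0, 30.0, 39.0], 0.76)]
jar [([417.0, 136.0, 21.0, 22.0], 0.74)]
bur_block [([352.0, 137.0, 34.0, 25.0], 0.8)]
spatula [([276.0, 134.0, 56.0, 32.0], 0.91)]
```

View pics/scene0.png

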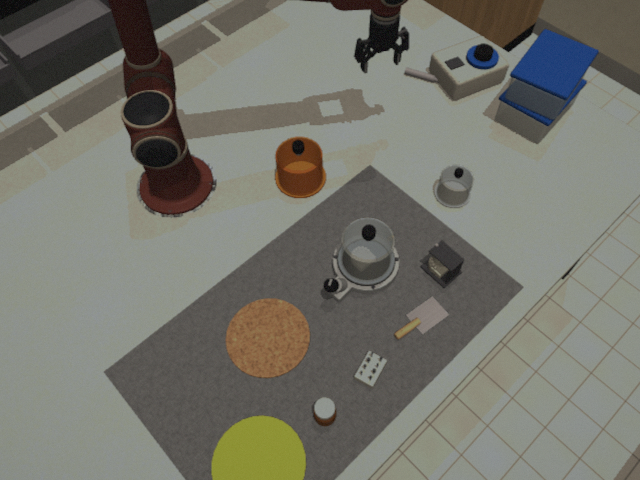

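View pics/top0.png

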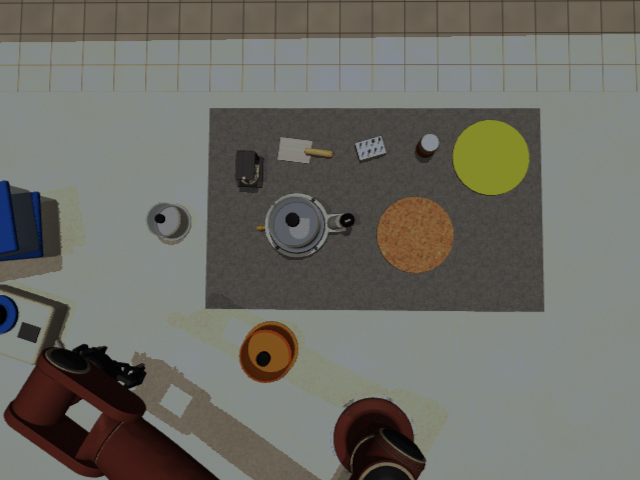

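The scene picture shows the clear bell on the chamber at (367,245), the tap knob at (331,286), the cork pad at (268,338) and a yellow disc at (258,460). The top picture shows the bell knob at (293,219), the tap at (347,220) and the cork pad at (415,234).

Bell candidates in the top picture: orange (268,352), small clear (169,221) and large clear on the chamber (297,222). I choose the large clear one. Pad candidates: cork (415,234) and yellow (491,157). I choose the cork one.

```bash
cat > h.py <<'E'
import numpy as np,cv2
from scipy.optimize import least_squares
from scipy.spatial.transform import Rotation as Ro
def proj(c,X):
    p=c["R"]@np.asarray(X,float)+np.asarray(c["t"]);return np.array([c["fx"]*p[0]/p[2]+c["cx"],c["fy"]*p[1]/p[2]+c["cy"]])
def onz(c,uv,z):
    R=np.asarray(c["R"]);d=R.T@np.array([(uv[0]-c["cx"])/c["fx"],(uv[1]-c["cy"])/c["fy"],1]);C=-R.T@np.asarray(c["t"])
    return C+d*(z-C[2])/d[2]
def blob(im,box,thr=60,dark=True):
    x,y,w,h=box;g=cv2.cvtColor(im[y:y+h,x:x+w],cv2.COLOR_BGR2GRAY)
    n,l,s,ce=cv2.connectedComponentsWithStats(((g<thr) if dark else (g>thr)).astype(np.uint8))
    i=1+np.argmax(s[1:,4]);return ce[i]+[x,y],s[i]
E
python3 - <<'E'
from h import *
from station import ctrl
T=cv2.imread("pics/top0.png");S=cv2.imread("pics/scene0.png")
ct,cs=ctrl.calibration("top"),ctrl.calibration("scene")
for n,bt,bs in(("knob",(282,208,22,22),(356,220,26,24)),("tap",(336,208,22,24),(320,276,24,22))):
    a,sa=blob(T,bt,35);b,sb=blob(S,bs,35);print(n,a,sa,b,sb)
    r=least_squares(lambda X:np.r_[proj(ct,X)-a,proj(cs,X)-b],[.5,0,.1]);print(np.round(r.x,4),np.round(r.fun,1))
for n,c,k in(("top",ct,0),("scene",cs,1)):
    im=(T,S)[k]; hsv=cv2.cvtColor(im,cv2.COLOR_BGR2HSV)
    m=((hsv[...,0]<20)&(hsv[...,1]>80)).astype(np.uint8)
    x,y,w,h=((365,185,105,105),(215,290,105,100))[k];mm=np.zeros_like(m);mm[y:y+h,x:x+w]=m[y:y+h,x:x+w]
    ys,xs=np.nonzero(mm);P=np.array([onz(c,(u,v),.006)[:2] for u,v in zip(xs,ys)]);(cc,r)=cv2.minEnclosingCircle(P.astype(np.float32));print("pad",n,P.mean(0),cc,r)
A=cv2.resize(T[180:270,240:370],None,fx=3.8,fy=3.8,interpolation=2);B=cv2.resize(S[205:320,305:420],None,fx=3,fy=3)
B=B[:A.shape[0]];A=A[:B.shape[0]]
cv2.imwrite("pics/crop.png",np.clip(np.hstack([A[:, :460],B[:,:340]]).astype(float)*1.8,0,255).astype(np.uint8))
E
```

```text
knob [292.06849315 219.39726027] [  4   5  13  14 146] [368.27564103 232.30128205] [  6   5  13  16 156]
[0.569  0.2106 0.159 ] [-0.2 -0.2 -0.3  0. ]
tap [346.89932886 219.86577181] [  4   5  15  15 149] [330.74193548 285.76612903] [  4   3  14  13 124]
[0.5781 0.0757 0.0687] [-0.3 -0.3 -0.4  0. ]
pad top [ 0.54539346 -0.11241618] (0.5453433394432068, -0.1121302992105484) 0.10558899492025375
pad scene [ 0.55107148 -0.11391916] (0.5487044453620911, -0.11162259429693222) 0.10522069782018661
```

View pics/crop.png

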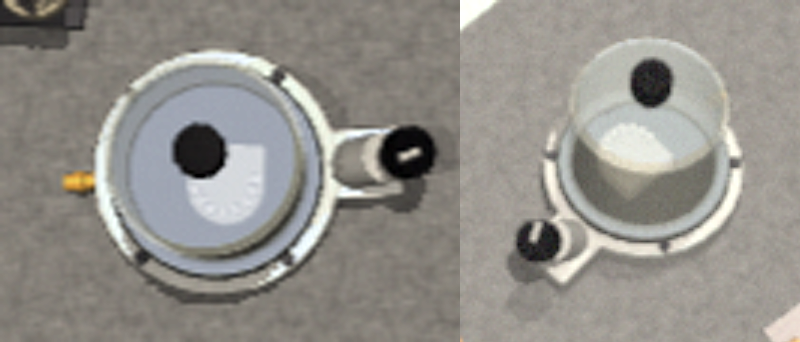

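The crop confirms the choice: the large clear bell stands on the chamber with the cast under it, the brass nipple is on the left, and the slanting tap with its rib is on the right. Next, the move to above the tap, with a wrist view.

```bash
cat >> h.py <<'E'
def plan(ctrl,P,jaw=None):
    o=ctrl.get_obs();R=Ro.from_rotvec(o["tool_rot"]).as_matrix()
    d=R.T@(np.asarray(P)-o["tool_pos"])*1e3;a=np.degrees(np.arctan2(R[1,1],R[0,1]))
    t=None if jaw is None else np.radians((a-jaw+90)%180-90)
    print("t",round(float(o["t"]),2),"pos",np.round(o["tool_pos"],4),"jaw",round(a,1),"SHIFT",np.round(d,1),"TURN",t,"zaxis",np.round(R[:,2],3),"q",np.round(o["q"],2),"F",np.round(o["contact_force"],1),"open",o["opening"])
E
python3 - <<'E'
from h import *
from station import ctrl
plan(ctrl,(.578,.073,.2),-26)
E
```

```text
t 1.1 pos [0.2496 0.573  0.2313] jaw 66.5 SHIFT [-500.7 -327.2   31.3] TURN -1.527780188958104 zaxis [ 0. -0. -1.] q [ 1.04  0.05  1.61 -0.    1.48 -0.12] F [ 0.1 -0.   0.3] open 0.08538669389506236
```

```bash
python3 -m creep '[[0,-501,-327,0,1.6],[0,-501,-327,0,1.6],[0,-501,-327,0,1.6],[0,-501,-327,0,1.6],[0,-501,-327,0,1.6],[0,-501,-327,0,1.6],[0,-501,-327,0,1.6],[0,-501,-327,0,1.6],[0,-501,-327,0,1.6],[0,-501,-327,0,1.6],[0,-501,-327,0,1.6],[0,-501,-327,0,1.6]]' 40
python3 - <<'E'
from h import *
from station import ctrl
plan(ctrl,(.578,.073,.2),-26)
E
```

```text
t: 2.1
tool_pos: [0.5251, 0.1533, 0.2316]
tool_rot: [2.571, 1.805, 0.001]
contact_force: [1.0, -0.3, 1.0]
opening: 0.0852
t 2.1 pos [0.5251 0.1533 0.2316] jaw -19.8 SHIFT [-57.6  77.   31.7] TURN 0.10747278377520933 zaxis [ 0.001  0.    -1.   ] q [ 0.15 -0.13  1.79  0.    1.48  0.49] F [ 1.  -0.3  1. ] open 0.08521461801746152
```

```bash
python3 -m creep '[[0,-58,77,31,0.1],[0,-58,77,31,0.1],[0,-58,77,31,0.1],[0,-58,77,31,0.1]]'
python3 - <<'E'
from h import *
from station import ctrl
plan(ctrl,(.578,.073,.0563),-26)
c=ctrl.calibration("wrist");im=ctrl.get_image("wrist")[:,:,::-1].copy();cv2.imwrite("pics/w1.png",im)
for X in((.578,.0757,.075),(.569,.2106,.162)): 
    print(proj(c,X))
print([(np.round(b["rect"]),b["conf"]) for b in ctrl.boxes_of("wrist","vent_tap")])
E
```

```text
t: 2.43
tool_pos: [0.5781, 0.0714, 0.1981]
tool_rot: [-2.656, -1.676, 0.005]
contact_force: [-0.5, 0.3, -0.5]
opening: 0.0853
t 2.43 pos [0.5781 0.0714 0.1981] jaw -25.5 SHIFT [  1.6  -0.5 141.8] TURN 0.009052050489633796 zaxis [-0.003 -0.001 -1.   ] q [-0.   -0.02  1.75 -0.    1.42  0.44] F [-0.5  0.3 -0.5] open 0.08532843241323952
[309.26395596 230.24715847]
[154.77123528  29.8915482 ]
[(array([289., 203.,  46.,  56.]), 0.65)]
```

View pics/w1.png

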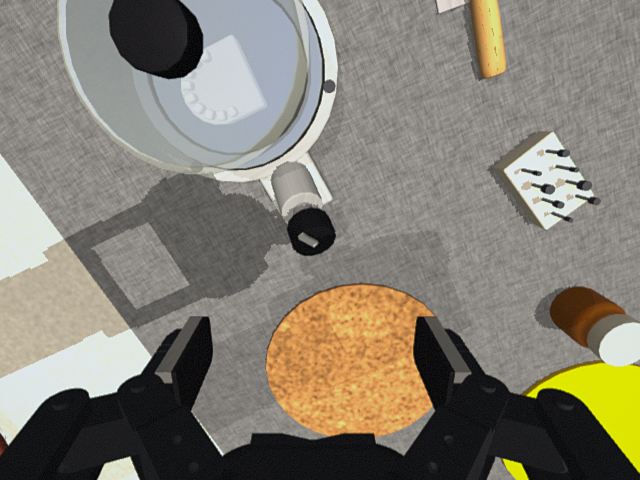

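The wrist view shows the tap knob at (311,231) against a prediction of (309,230), so the positions agree within 1–2 mm. Now I descend.

```bash
python3 -m creep '[[0,2,-1,40,0],[0,2,-1,80,0],[0,2,-1,120,0],[0,2,-1,140,0],[0,2,-1,140,0],[0,2,-1,140,0],[120,2,-1,140,0],[160,2,-1,140,0],[200,2,-1,140,0],[200,2,-1,140,0],[200,2,-1,140,0],[200,2,-1,140,0]]' 40
python3 - <<'E'
from h import *
from station import ctrl
plan(ctrl,(.578,.073,.0563),34)
E
```

```text
t: 3.53
tool_pos: [0.5791, 0.0771, 0.0629]
tool_rot: [2.651, 1.683, 0.005]
contact_force: [-1.9, 0.4, 5.7]
opening: 0.035
t 3.53 pos [0.5791 0.0771 0.0629] jaw -25.2 SHIFT [-4.2  0.7  6.6] TURN -1.0330929236035333 zaxis [ 0.003  0.    -1.   ] q [0.01 0.12 1.84 0.   1.18 0.44] F [-1.9  0.4  5.7] open 0.03501204174444714
```

```bash
python3 -m creep '[[200,0,0,0,-0.12],[200,0,0,0,-0.24],[200,0,0,0,-0.36],[200,0,0,0,-0.48],[200,0,0,0,-0.6],[200,0,0,0,-0.72],[200,0,0,0,-0.84],[200,0,0,0,-0.95],[200,0,0,0,-1.04],[200,0,0,0,-1.04],[200,0,0,0,-1.04]]'
python3 - <<'E'
from h import *
from station import ctrl
plan(ctrl,(.578,.073,.0563),34)
print(ctrl.get_obs()["wrist_torque"])
im=ctrl.get_image("wrist")[:,:,::-1].copy();cv2.imwrite("pics/w2.png",im)
T=ctrl.get_image("scene")[:,:,::-1].copy();cv2.imwrite("pics/s2.png",T)
E
```

```text
t: 4.45
tool_pos: [0.5761, 0.0779, 0.0623]
tool_rot: [-1.465, -2.774, 0.0]
contact_force: [-12.5, 2.9, 12.3]
opening: 0.0324
t 4.45 pos [0.5761 0.0779 0.0623] jaw 34.3 SHIFT [-5.1 -1.2  5.9] TURN 0.005262522614818153 zaxis [-0.004  0.002 -1.   ] q [ 0.01  0.12  1.84  0.    1.19 -0.59] F [-12.5   2.9  12.3] open 0.03235971086459468
[ 0.49261205  1.3700138  -0.38173819]
```

Release and regrip at the start angle for the second stroke, with a wrist picture partway.

```bash
python3 -m creep '[[0,0,0,0,0],[0,0,0,0,0],[0,0,0,0,0],[0,0,0,0,0],[0,0,0,-40,0],[0,0,0,-80,0],[0,0,0,-110,0.12],[0,0,0,-135,0.24],[0,0,0,-135,0.36],[0,0,0,-135,0.48],[0,0,0,-135,0.6],[0,0,0,-135,0.72]]'
python3 -m creep '[[0,0,0,0,0.12],[0,0,0,0,0.24],[0,0,0,0,0.32],[0,0,0,0,0.32],[0,0,0,0,0.32]]'
python3 - <<'E'
from h import *
from station import ctrl
plan(ctrl,(.578,.073,.0563),-26)
c=ctrl.calibration("wrist");im=ctrl.get_image("wrist")[:,:,::-1].copy()
print(proj(c,(.578,.0757,.075)))
cv2.imwrite("pics/w3.png",cv2.resize(im[130:330,210:410],None,fx=3,fy=3))
E
```

```text
t: 5.55
tool_pos: [0.5778, 0.077, 0.1956]
tool_rot: [2.357, 2.077, 0.001]
contact_force: [0.1, -0.5, -0.6]
opening: 0.0852
t: 5.97
tool_pos: [0.5776, 0.077, 0.1953]
tool_rot: [2.651, 1.686, 0.0]
contact_force: [-0.5, -0.3, 0.5]
opening: 0.0856
t 5.97 pos [0.5776 0.077  0.1953] jaw -25.1 SHIFT [ -3.5   2.1 139. ] TURN 0.01582843852813695 zaxis [ 0. -0. -1.] q [ 0.   -0.02  1.75 -0.    1.41  0.44] F [-0.5 -0.3  0.5] open 0.0856298227111243
[312.66040735 237.65022192]
```

View pics/w3.png

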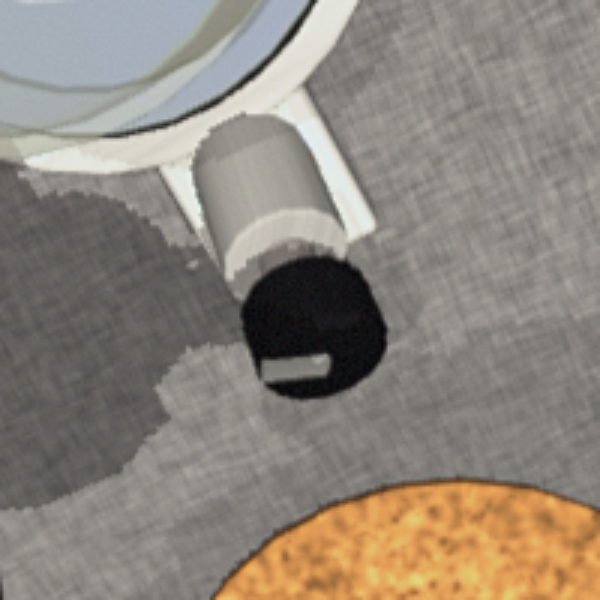

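The rib did turn in the right direction: it now lies almost level, at about (307,242) in the full image. I'll work out its angle numerically.

```bash
python3 - <<'E'
from h import *
from station import ctrl
c=ctrl.calibration("wrist");im=ctrl.get_image("wrist")[:,:,::-1].copy()
def ribang(im,c,label):
    p=proj(c,(.578,.0757,.075)).astype(int);x,y=p-26
    g=im[y:y+52,x:x+52].max(2);m=(g<45).astype(np.uint8)
    n,l,s,_=cv2.connectedComponentsWithStats(m);i=1+np.argmax(s[1:,4]);hull=np.zeros_like(m)
    cn=cv2.findContours((l==i).astype(np.uint8),0,2)[0];cv2.fillConvexPoly(hull,cv2.convexHull(np.vstack(cn)),1);hull=cv2.erode(hull,np.ones((3,3)))
    r=((g>80)&(hull>0)).astype(np.uint8);ys,xs=np.nonzero(r);P=np.c_[xs,ys]+[x,y];P=P.astype(float)
    mu=P.mean(0);w,v=np.linalg.eigh(np.cov((P-mu).T));d=v[:,1]
    print(label,"rib",mu,"dir",d,"n",len(P),"axis ang",np.degrees(np.arctan2(-d[1],d[0])))
ribang(im,c,"now")
o=np.array([.067,-.998,0]);a=.574*o+[0,0,.819];e0=-.819*o+np.array([0,0,.574]);e1=np.cross(a,e0)
C=np.array([.578,.0757,.075])+.0125*a
for v in np.arange(0,1.8,.2):
    d=np.cos(v)*e0+np.sin(v)*e1;q=proj(c,C+.008*d);k=proj(c,C-.008*d);e=q-k;print(round(v,2),np.round((q+k)/2),"ang",round(np.degrees(np.arctan2(-e[1],e[0]))%180,1), "tip",np.round(q,1))
w=cv2.imread("pics/w1.png");ribang(w,c,"w1(approx cam)")
E
```

```text
now rib [308.42307692 252.09615385] dir [-0.99409127  0.10854747] n 156 axis ang -173.7684097645221
0.0 [317. 250.] ang 129.0 tip [313.1 244.6]
0.2 [317. 250.] ang 145.7 tip [311.3 245.7]
0.4 [317. 250.] ang 159.4 tip [309.7 247. ]
0.6 [317. 250.] ang 170.4 tip [308.5 248.3]
0.8 [317. 250.] ang 179.6 tip [307.6 249.8]
1.0 [317. 250.] ang 7.5 tip [307.1 251.2]
1.2 [317. 250.] ang 14.7 tip [307.1 252.5]
1.4 [317. 250.] ang 21.5 tip [307.4 253.7]
1.6 [317. 250.] ang 28.4 tip [308.1 254.8]
w1(approx cam) rib [307.58108108 239.62162162] dir [-0.87107709 -0.49114631] n 148 axis ang 150.5840469273944
```

The rib angle gives about 0.27 rad at the start and 0.97 rad now. A second, identical stroke should bring it to the stop.

```bash
python3 -m creep '[[0,-2,1,40,0],[0,-2,1,80,0],[0,-2,1,120,0],[0,-2,1,136,0],[0,-2,1,136,0],[0,-2,1,136,0],[200,-2,1,136,0],[200,-2,1,136,0],[200,-2,1,136,0],[200,-2,1,136,0],[200,-2,1,136,0],[200,-2,1,136,0]]' 40
python3 -m creep '[[200,0,0,0,-0.12],[200,0,0,0,-0.24],[200,0,0,0,-0.36],[200,0,0,0,-0.48],[200,0,0,0,-0.6],[200,0,0,0,-0.72],[200,0,0,0,-0.84],[200,0,0,0,-0.95],[200,0,0,0,-1.04],[200,0,0,0,-1.04]]'
python3 -m creep '[[0,0,0,0,0],[0,0,0,0,0],[0,0,0,0,0],[0,0,0,0,0],[0,0,0,-40,0],[0,0,0,-80,0],[0,0,0,-110,0.12],[0,0,0,-135,0.24],[0,0,0,-135,0.36],[0,0,0,-135,0.48],[0,0,0,-135,0.6],[0,0,0,-135,0.72]]'
python3 -m creep '[[0,0,0,0,0.12],[0,0,0,0,0.24],[0,0,0,0,0.32],[0,0,0,0,0.32],[0,0,0,0,0.32]]'
python3 - <<'E'
from h import *
from station import ctrl
plan(ctrl,(.578,.073,.0563),-26)
c=ctrl.calibration("wrist");im=ctrl.get_image("wrist")[:,:,::-1].copy()
print(proj(c,(.578,.0757,.075)))
cv2.imwrite("pics/w4.png",cv2.resize(im[130:330,210:410],None,fx=2,fy=2))
E
```

```text
t: 7.07
tool_pos: [0.5782, 0.0752, 0.0617]
tool_rot: [-2.652, -1.684, -0.001]
contact_force: [-3.7, 0.2, 7.9]
opening: 0.0348
t: 7.9
tool_pos: [0.5769, 0.0753, 0.0612]
tool_rot: [-1.457, -2.781, 0.002]
contact_force: [-5.6, 3.2, 9.3]
opening: 0.0328
t: 8.9
tool_pos: [0.5778, 0.0747, 0.1947]
tool_rot: [2.357, 2.076, 0.001]
contact_force: [-0.4, -0.8, -0.0]
opening: 0.0853
t: 9.32
tool_pos: [0.5776, 0.0747, 0.1943]
tool_rot: [2.651, 1.686, 0.0]
contact_force: [-0.1, -1.1, 0.6]
opening: 0.0853
t 9.32 pos [0.5776 0.0747 0.1943] jaw -25.1 SHIFT [ -1.4   1.1 138. ] TURN 0.015723965584963917 zaxis [ 0. -0. -1.] q [ 0.   -0.02  1.75 -0.    1.41  0.44] F [-0.1 -1.1  0.6] open 0.08531092518198553
[311.34494628 235.44524546]
```

View pics/w4.png

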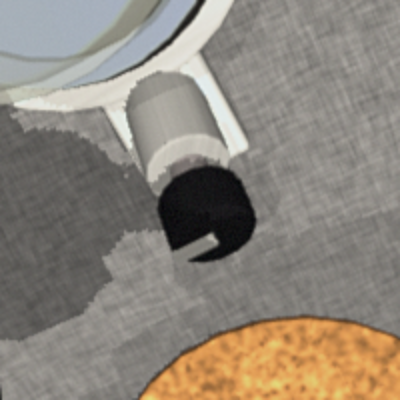

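The rib now lies at about 27°, which is roughly 1.5 rad and consistent with the stop. I'll check that numerically and plan the bell grip.

```bash
python3 - <<'E'
from h import *
from station import ctrl
c=ctrl.calibration("wrist");im=ctrl.get_image("wrist")[:,:,::-1].copy()
g=im[205:275,280:350].max(2)
m=(g<45).astype(np.uint8);n,l,s,_=cv2.connectedComponentsWithStats(m);i=1+np.argmax(s[1:,4])
h=np.zeros_like(m);cn=cv2.findContours((l==i).astype(np.uint8),0,2)[0];cv2.fillConvexPoly(h,cv2.convexHull(np.vstack(cn)),1);h=cv2.erode(h,np.ones((3,3)))
ys,xs=np.nonzero((g>80)&(h>0));d=np.linalg.eigh(np.cov(np.c_[xs,ys].T.astype(float)))[1][:,1];print("rib ang",np.degrees(np.arctan2(-d[1],d[0]))%180,len(xs))
b,s=blob(im,(90,0,130,90),45);print("knob",b,s,proj(c,(.569,.2106,.162)),[proj(c,(.569+dx,.2106+dy,.162)) for dx,dy in((.003,0),(0,.003))])
plan(ctrl,(.569,.2106,.143),-26)
E
```

```text
rib ang 24.345708605733222 123
knob [153.08463522  42.1227059 ] [  16    0   95   88 6593] [158.05867405  34.22273721] [array([163.98764567,  30.83790124]), array([154.16874765,  26.96805203])]
t 9.42 pos [0.5776 0.0748 0.1943] jaw -25.1 SHIFT [119.3 -65.4  51.3] TURN 0.015331817104306693 zaxis [ 0. -0. -1.] q [ 0.   -0.02  1.75 -0.    1.41  0.44] F [-1.6 -0.   0.7] open 0.08568088841357292
```

```bash
python3 -m creep '[[0,0,0,-40,0],[0,30,-16,-86,0],[0,60,-33,-86,0],[0,90,-49,-86,0],[0,119,-65,-86,0],[0,119,-65,-86,0],[0,119,-65,-86,0]]'
python3 - <<'E'
from h import *
from station import ctrl
c=ctrl.calibration("wrist");im=ctrl.get_image("wrist")[:,:,::-1].copy();cv2.imwrite("pics/w5.png",im)
p=proj(c,(.569,.2106,.174));print(p,[np.round(proj(c,(.569+dx,.2106+dy,.174))-p,1) for dx,dy in((.003,0),(0,.003))],proj(c,(.569,.2106,.14))-p)
x,y=(p-60).astype(int);print(blob(im,(x,max(y,0),120,120),45))
plan(ctrl,(.569,.2106,.143),-26)
E
```

```text
t: 10.0
tool_pos: [0.5691, 0.2116, 0.2802]
tool_rot: [2.649, 1.688, -0.001]
contact_force: [-0.4, -0.7, 0.1]
opening: 0.085
[311.83683588 243.34673732] [array([ 3.7, -1.6]), array([-1.7, -3.5])] [  0.08970546 -13.41874702]
(array([310.09907692, 243.11138462]), array([  38,   37,   43,   47, 1625], dtype=int32))
t 10.05 pos [0.5693 0.2104 0.28  ] jaw -25.1 SHIFT [  0.2  -0.3 137. ] TURN 0.015704179099679666 zaxis [-0.    -0.001 -1.   ] q [ 0.23 -0.01  1.6  -0.    1.56  0.67] F [ 0.7 -0.1 -0.2] open 0.08530312881824134
```

View pics/w5.png

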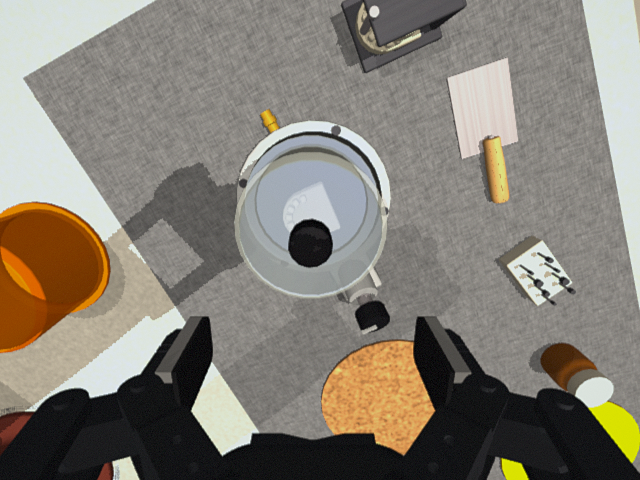

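The view from above the bell shows its knob at (310,243) against a prediction of (312,243), within about 2 mm. Now I descend, grip and lift slowly.

```bash
python3 -m creep '[[0,-1,-1,40,0],[0,-1,-1,80,0],[0,-1,-1,115,0],[0,-1,-1,137,0],[0,-1,-1,137,0],[0,-1,-1,137,0],[200,-1,-1,137,0],[200,-1,-1,137,0],[200,-1,-1,137,0],[200,-1,-1,137,0],[200,-1,-1,137,0],[200,-1,-1,137,0]]' 70
python3 -m creep '[[200,0,0,0,0],[200,0,0,0,0],[200,0,0,-4,0],[200,0,0,-10,0],[200,0,0,-20,0],[200,0,0,-30,0],[200,0,0,-40,0],[200,0,0,-50,0],[200,0,0,-60,0],[200,0,0,-70,0],[200,0,0,-70,0],[200,0,0,-70,0]]'
python3 - <<'E'
from h import *
from station import ctrl
plan(ctrl,(.569,.2106,.143),-26);print(ctrl.get_obs()["wrist_torque"])
S=ctrl.get_image("scene")[:,:,::-1];T=ctrl.get_image("top")[:,:,::-1]
cv2.imwrite("pics/lift.png",np.hstack([cv2.resize(S[150:330,270:430],(400,450)),cv2.resize(T[150:310,200:360],(400,450))]))
E
```

```text
t: 11.05
tool_pos: [0.5681, 0.2106, 0.1454]
tool_rot: [-2.652, -1.683, -0.002]
contact_force: [-5.2, 2.4, 5.7]
opening: 0.0322
t: 12.05
tool_pos: [0.5685, 0.2099, 0.2145]
tool_rot: [2.652, 1.683, 0.003]
contact_force: [-0.3, -0.0, -6.8]
opening: 0.0321
t 12.05 pos [0.5685 0.2099 0.2145] jaw -25.2 SHIFT [ 0.8  0.  71.5] TURN 0.013806303145870804 zaxis [ 0.002  0.    -1.   ] q [0.23 0.02 1.68 0.   1.45 0.67] F [-0.3 -0.  -6.8] open 0.032054705560588974
[ 0.02751719 -0.05668509 -0.03966711]
```

View pics/lift.png

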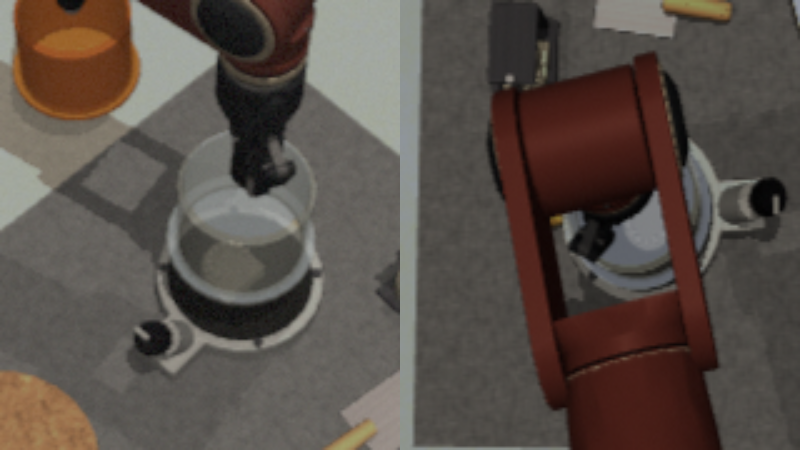

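The bell is lifted clear with about 6.8 N hanging on the wrist, the cast is still on the plate, and the bell is upright. Next I raise it further and carry it over the pad.

```bash
python3 -m creep '[[200,0,0,-25,0],[200,0,0,-55,0],[200,-15,6,-55,0],[200,-45,17,-55,0],[200,-75,29,-55,0],[200,-105,41,-55,0],[200,-135,53,-55,0],[200,-165,64,-55,0],[200,-195,76,-55,0],[200,-225,88,-55,0],[200,-255,100,-55,0],[200,-275,107,-55,0]]'
python3 -m creep '[[200,-15,6,0,0],[200,-25,10,0,0],[200,-26,10,0,0],[200,-26,10,0,0]]'
python3 - <<'E'
from h import *
from station import ctrl
plan(ctrl,(.547,-.112,.1264),-26)
c=ctrl.calibration("wrist");im=ctrl.get_image("wrist")[:,:,::-1].copy();cv2.imwrite("pics/w6.png",im)
E
```

```text
t: 13.15
tool_pos: [0.547, -0.0875, 0.2672]
tool_rot: [2.654, 1.68, -0.003]
contact_force: [0.7, -0.4, -6.5]
opening: 0.0321
t: 13.48
tool_pos: [0.5456, -0.1123, 0.2677]
tool_rot: [-2.652, -1.681, 0.0]
contact_force: [-0.2, 0.7, -6.5]
opening: 0.0318
t 13.48 pos [ 0.5456 -0.1123  0.2677] jaw -25.2 SHIFT [  0.8   1.4 141.3] TURN 0.01310803737938988 zaxis [-0.001  0.001 -1.   ] q [-0.34 -0.13  1.73  0.    1.54  0.1 ] F [-0.2  0.7 -6.5] open 0.03183427423118879
```

View pics/w6.png

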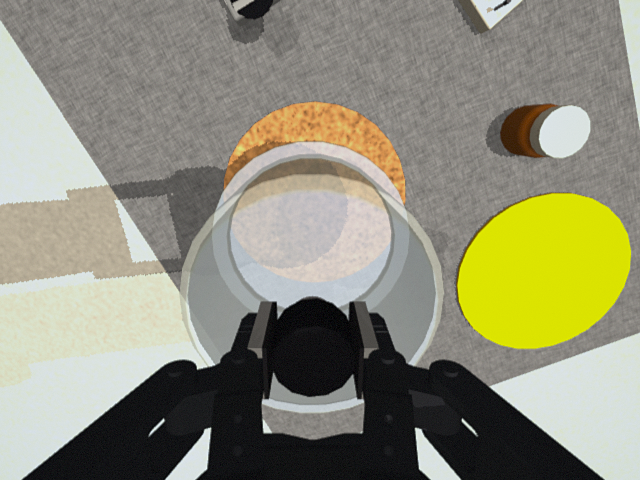

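The bell hangs upright over the cork pad and is centred on it sideways (pad centre at about x=315, bell at 312). Lowering, slowly at the end.

```bash
python3 -m creep '[[200,1,1,25,0],[200,1,1,50,0],[200,1,1,75,0],[200,1,1,100,0],[200,1,1,115,0],[200,1,1,125,0],[200,1,1,130,0],[200,1,1,134,0],[200,1,1,136,0],[200,1,1,136,0],[200,1,1,136,0]]'
python3 -m creep '[[200,0,0,1,0],[200,0,0,2,0],[200,0,0,3,0],[200,0,0,4,0],[200,0,0,5,0],[200,0,0,5,0]]'
```

```text
t: 14.45
tool_pos: [0.5479, -0.1121, 0.1336]
tool_rot: [2.651, 1.682, 0.002]
contact_force: [0.3, -0.3, -6.7]
opening: 0.0321
t: 14.95
tool_pos: [0.5469, -0.1119, 0.127]
tool_rot: [-2.652, -1.683, 0.001]
contact_force: [-0.2, 0.5, -7.0]
opening: 0.0322
```

```bash
python3 -m creep '[[200,0,0,1,0],[200,0,0,1,0],[200,0,0,2,0],[200,0,0,2,0],[200,0,0,2,0]]'
```

```text
t: 15.37
tool_pos: [0.5473, -0.112, 0.1265]
tool_rot: [2.652, 1.683, 0.0]
contact_force: [-6.0, 1.2, 3.6]
opening: 0.0324
```

The force has turned to +3.6 N, so the bell rests on the pad. Release and retreat.

```bash
python3 -m creep '[[200,0,0,0,0],[200,0,0,0,0],[200,0,0,0,0]]' 20
python3 -m creep '[[100,0,0,0,0],[50,0,0,0,0],[0,0,0,0,0],[0,0,0,0,0],[0,0,0,0,0],[0,0,0,-20,0],[0,0,0,-50,0],[0,0,0,-90,0],[0,0,0,-130,0],[0,0,0,-170,0],[0,0,0,-170,0],[0,0,0,-170,0]]'
python3 -m creep '[[0,0,0,0,0],[0,40,0,0,0],[0,80,0,0,0],[0,120,0,0,0],[0,160,0,0,0],[0,200,0,0,0],[0,240,0,0,0],[0,280,0,0,0],[0,320,0,0,0],[0,350,0,0,0],[0,350,0,0,0],[0,350,0,0,0]]'
python3 - <<'E'
from h import *
from station import ctrl
plan(ctrl,(.547,-.112,.1264),-26)
ct,cs=ctrl.calibration("top"),ctrl.calibration("scene")
T=ctrl.get_image("top")[:,:,::-1].copy();S=ctrl.get_image("scene")[:,:,::-1].copy()
pk=[proj(c,(.547,-.112,.143)) for c in(ct,cs)];print(pk)
uv=[blob(im,(int(p[0])-14,int(p[1])-14,28,28),40) for im,p in((T,pk[0]),(S,pk[1]))];print(uv)
r=least_squares(lambda X:np.r_[proj(ct,X)-uv[0][0],proj(cs,X)-uv[1][0]],[.5,-.1,.14]);print("bell knob",r.x,r.fun)
cv2.imwrite("pics/end.png",np.hstack([cv2.resize(S[200:400,200:430],(460,400)),cv2.resize(T[120:290,230:470],None,fx=1.4,fy=400/170)]) if 0 else np.vstack([cv2.resize(S[200:400,200:460],(520,400)),cv2.resize(T[120:290,210:470],(520,200*170//170))]))
E
```

```text
t: 15.62
tool_pos: [0.5473, -0.112, 0.1265]
tool_rot: [2.652, 1.683, 0.0]
contact_force: [-5.5, 1.2, 3.5]
opening: 0.0322
t: 16.62
tool_pos: [0.5488, -0.1125, 0.2997]
tool_rot: [2.647, 1.68, 0.008]
contact_force: [0.9, -0.1, -1.0]
opening: 0.0853
t: 17.62
tool_pos: [0.6953, 0.2061, 0.2911]
tool_rot: [-2.649, -1.685, 0.009]
contact_force: [-0.5, 0.5, -0.1]
opening: 0.0852
t 17.62 pos [0.6953 0.2061 0.2911] jaw -25.1 SHIFT [-350.4    1.2  166. ] TURN 0.016170368087513966 zaxis [-0.006 -0.001 -1.   ] q [ 0.19  0.26  1.28 -0.    1.6   0.62] F [-0.5  0.5 -0.1] open 0.08515526851458081
[array([424.59565086, 229.5636405 ]), array([260.90412153, 313.40987634])]
[(array([425.32450331, 230.81456954]), array([  9,   9,  14,  14, 151], dtype=int32)), (array([260.54069767, 313.59302326]), array([  8,   7,  14,  16, 172], dtype=int32))]
bell knob [ 0.54497986 -0.11323423  0.14051923] [-0.41740965 -0.33938317 -0.5043087   0.00888418]
```

View pics/end.png

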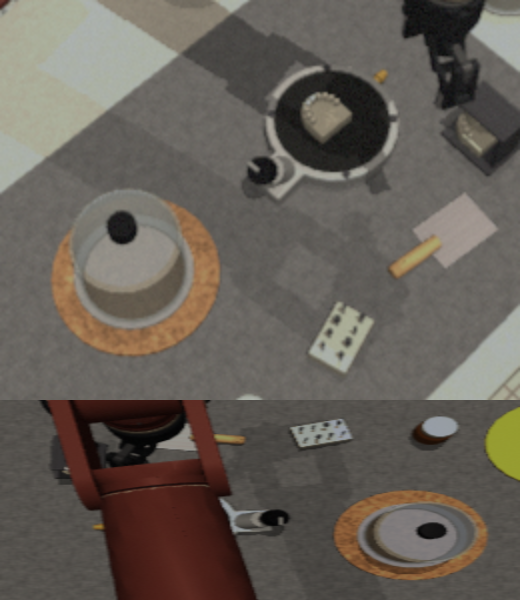

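The picture shows the bell upright and wholly on the cork pad, the cast on the chamber, the bystanders in place and the gripper clear. Handing in.

```bash
python3 -c "
from station import ctrl
print(ctrl.finish_job())"
```

```text
the job is handed in; nothing more can be done
None
```

The vent tap is open, the bell stands on the cork pad, and the job is handed in at about 17.8 s of robot time; it reports no verdict.

- **Tap:** I turned it anticlockwise in two gripped strokes with the tool pointing straight down. The pointer rib read about 0.27 rad at the start, 0.97 after the first stroke and 1.5 after the second. That is well past 1.2 and agrees with the 1.57 stop within the reading error, but I could not read the joint directly.
- **Bell:** I lifted it straight up by the knob, carried it over the tap and lowered it until the pad took its weight, then released. The final check puts its knob at (0.545, -0.113), about 2 mm from the pad centre. The measured knob height of 0.141 m is 2.5 mm below the expected 0.143 m, about the same offset I measured before the lift.
- **Rest of the bench:** The last picture shows the bell upright and wholly on the pad, and the cast on the chamber plate. The bur block, jar and spatula look where they were, and the articulator does as far as it shows past the arm. I checked these by eye only. The gripper is open and clear, with no contact force.

No check failed.

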